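Seat a keyed sanding drum in the bench spindle sander and hold it home

TASK

Take the sanding drum out of its wooden rack and put its shank into the round collar of the grey bench sander. Press lightly and turn it until you feel its cross-shaped keys drop into the hidden slots of the spindle, then push it fully home, flange down on the collar, and keep holding it pressed down there against the ejector spring, so that the lock screw could be tightened: finish while still gripping and pressing it. Leave the tape measure, the screw box and the pliers where they are.

Things in the scene. Friction and masses are not known exactly. Their poses are not given: they have to be found in the camera images.
- drum: sanding drum, about 0.14 to 0.28 kg, upright in the rack's hole at the start. Origin at the tip (lowest end) of its shank, z up its axis. Upward: 0-23 mm steel foot, four keys in a cross along the drum's x and y (22 mm across, 5 mm thick, rounded lower edges); to 44 round shank 21.6 mm wide; 44-50 black flange 48 mm wide; 50-100 red-brown sleeve 42 mm wide. Any quarter turn is equivalent
- drum_head (a point): middle of the drum's square aluminium head, 117 mm above the drum's origin, same axes. The head is 26 x 26 x 26 mm, its faces square to the drum's x and y: the place to grip from above. Under it a washer 37 mm wide, 4 mm thick, on the sleeve
- sander: bench spindle sander, fixed, grey box 180 x 150 x 74 mm with blue trim, black dust port at the back (+x). Origin at the centre of its underside on the worktop, z up. In the middle of its top a square aluminium collar plate 72 x 72 mm, top at z 80 mm, with a vertical round bore 24 mm wide. Fully home, flange on the collar, the drum's origin is at z 36 mm
- collar_mouth (a point): centre of the bore's mouth (chamfered 3 mm) at the collar plate's top face, 80 mm above the worktop, z up. A spring pin pushes the drum up over the last 14 mm of its way, with 5 N at first and 10 N at home; let go, it rises again by up to 14 mm
- spindle_face (a point): bottom of the bore, 24 mm below its mouth (56 mm above the worktop): top of the steel spindle, which does not turn and has a cross-shaped slot 7.8 mm wide. The slot's direction differs each time, is unrelated to the sander's yaw and not reported; it repeats every 90 degrees. Keys within about 6 degrees of it drop in; else they rest here. Home is 20 mm deeper
- rack: fixed wooden block 100 x 90 x 50 mm that carries the drum, origin at the centre of its underside on the worktop. A vertical round hole 28 mm wide goes through its middle; the drum stands in it with its flange on the block's top (drum's origin 6 mm above the worktop)
- tape_measure: yellow tape measure 34 x 97 x 69 mm, bystander, origin at the centre of its underside
- screw_box: brown cardboard screw box 71 x 110 x 46 mm, bystander, origin at the centre of its underside
- pliers: blue-handled pliers 178 x 48 x 13 mm lying flat, bystander, origin at the centre of the underside

How it is judged:
On the way, in this order (a step that is already met when the one before it is completed fails the run):
1. the drum is lifted clear of the rack (height (world z) of drum above 0.056 m), for 0.1 s.
2. the shank stands in the collar's bore, down to the spindle (horizontal distance between drum and collar_mouth below 0.005 m and z of drum in the frame of sander below 0.061 m), for 0.1 s.
At the end, for the whole second after the job is handed in: The drum is meshed and fully home in the sander (flange within 3 mm of the collar, shank within 4 mm of the bore's axis, upright within 0.08 rad), at rest, and the fingers still hold it down against the spring, touching it with more than 2 N (z of drum in the frame of sander below 0.039 m and horizontal distance between drum and collar_mouth below 0.004 m and angle between drum's own z axis and vertical below 0.08 rad and contact force between the fingers and drum above 2 N and linear speed of drum below 0.03 m/s); the arm keeps its last pose, push and grip.
It fails at once if tape measure, screw box or pliers pushed more than 30 mm (distance of any of tape_measure, screw_box, pliers from where it was at the start of the episode above 0.03 m).
It also fails if it takes over 64 s, if anything falls off the work surface, if the arm or the gripper's body presses on something with over 40 N, if the wrist force passes 120 N, or if a joint passes its speed limit or range.

ROBOT

A 7-joint arm with a two-finger parallel gripper is mounted at the origin on a cart in front of the work surface, level with it; the furniture and walls round the work are solid. World frame = base frame: x ahead of the robot, y to its left, z up, the work surface at z = 0. Lengths are in m, angles in rad, forces in N, time in s.
With the tool pointing down it reaches from about 0.4 to 0.85 m from the base axis. Payload 10.4 kg.
Tool frame: the origin (TCP) lies on the centre line of the jaws, within the pads' length; the fingertips stand 17 mm ahead of it and the grasp point (between the pads) lies 2 mm behind it; z points along the fingers, y is the line along which they close (so a half turn about z gives the same grasp; the last joint's range is limited). The gripper opens to 85 mm and grips with 20 to 120 N. Pads are 22 mm wide; open, the fingers measure 114 mm over their backs; the gripper's body (76 mm by 85 mm) begins 54 mm behind the grasp point. The pads swing forward as they close: fully open they stand 13 mm farther back than shut.
Start: joints at [-0.023, 0.332, -0.065, 1.46, 0.022, 1.35, -0.088], TCP at [0.625, 0, 0.248] pointing down, gripper open.
Joint ranges: [-2.6, 2.6], [-0.5, 2.12], [-1.47, 1.34], [0.16, 2.42], [-1.27, 4.41], [0.06, 2.06], [-2.6, 2.6]. Speed limits (rad/s): [2.22, 2.22, 2.79, 2.79, 3.14, 3.14, 3.14].

INTERFACE

Orientations are given as a unit quaternion [x, y, z, w].
In Python, from workcell import get_obs, optics, job gives the robot as it stands. The module is installed in compiled form; this text tells all that it offers.
- The arm moves only by the tool send_rows, never from a script. Its argument "plan" is a list that holds one entry, the list of rows, each a list of 7 numbers: the turn, a rotation vector about the tool's x, y, z in units of 1.5 rad (1.0 is 1.5 rad), then the shift along the tool's x, y, z in units of 20 cm (1.0 is 20 cm), then the opening, from 0 (shut) to 1 (fully open). A call has 1 to 20 rows; each row shifts and turns the commanded pose from where the row before left it, along the tool's axes as they then stand; what a row does not reach is not made up. A row lasts 1/12 s, in which the tool goes at most 41.7 mm and 7.16 degrees, less where a joint would pass 70% of its speed; a pose out of reach is approached as far as the arm can. A call with a number of a shift or a turn outside -1 to 1 is refused whole. A call with a gripper value outside its range is refused whole. The fingers move at their own pace and stop on an object; "squeeze" is the grip in N (left out, the last holds). Time passes only in rows, so rows that do not move let the fingers close. It gives the time, the measured TCP pose, the force, the opening and the grip force at its end, in the units of the state.
- get_obs(): the state, without advancing time (a new reading comes with each control period).
- optics.camera(name): name is "scene" or "side" or "wrist"; returns the picture (384x512x3 uint8, red, green, blue); there is no depth.
- optics.get_calibration(name): a dict with "intrinsics" (3x3 intrinsics, pixels), "world_from_camera" (4x4, takes a point from camera to world coordinates); the wrist camera has in their place "T_tool_cam" (4x4, takes a point from camera to tool coordinates, whose origin is the TCP and whose axes are the flange's). Camera axes: x right, y up, looking along -z (the intrinsics and any distortion apply to the point x, -y, -z); pixel columns grow to the right and rows downward; lengths in m; the calibration is good to about 2 mm. The wrist camera is an equidistant fisheye: a pixel r from the principal point sees the ray r / f radians off the axis. A picture is of the moment at which its call begins: read the wrist's pose just before it. get_calibration takes no time and is no camera call.
- job.hand_in(): hands the job in; it is judged then, once.
The state is a dict: "clock": time; "joint_pos": joint angles; "joint_velocities": joint speeds; "tau": joint torques, N m; "position": TCP position; "ee_rot": TCP orientation; "ft_force": force on the tool from outside, world axes, zero at the start; "torque": the same for the moment, N m; "grip_width": opening from 0.0 (shut) to 1.0 (fully open); "grasp_force": force on a finger pad.
Only numpy, scipy, OpenCV 4.12 (cv2) and the standard library are available. Lean on these libraries where they do the work, as an engineer would, in place of code of your own. Each camera call takes 0.05 s, during which the arm holds its last target. There are 200 camera calls.

## Working session

There is one attempt and no reset: what is moved stays moved. The work goes in short steps, Python scripts to look and compute and a tool call to move; the robot and the scene stay as the last step left them, time stands still between calls to the robot, and variables do not carry over. Pictures are saved under pics/ and viewed, at most 10 in all, crops included, and the job is handed in when it is done.

Besides the shell and the picture viewer there is one more tool, called after "Call:" as name([rows], argument=value, ...), one row to a line, values as JSON. send_rows: Moves the arm, as the interface text tells. Its arguments: {"type":"object","properties":{"plan":{"type":"array"},"squeeze":{"type":"number"}},"required":["plan"]}

```bash
mkdir -p pics; cat > h.py <<'E'
import numpy as np, cv2
from workcell import get_obs, optics, job
def snap(n,f):
    im=optics.camera(n); cv2.imwrite('pics/'+f,im[:,:,::-1]); return im
def ray(n,u,v):
    c=optics.get_calibration(n);K=np.array(c['intrinsics']);T=np.array(c['world_from_camera'])
    d=np.linalg.inv(K)@[u,v,1]; d=T[:3,:3]@np.array([d[0],-d[1],-d[2]]); return T[:3,3],d
def atz(n,u,v,z):
    o,d=ray(n,u,v); return (o+d*(z-o[2])/d[2]).round(4)
def proj(n,p):
    c=optics.get_calibration(n);K=np.array(c['intrinsics']);T=np.linalg.inv(np.array(c['world_from_camera']))
    q=T[:3,:3]@np.asarray(p,float)+T[:3,3]; q=K@[q[0],-q[1],-q[2]]; return (q[:2]/q[2]).round(1)
E
python3 - <<'E'
from h import *
a=snap('scene','a.png');b=snap('side','b.png')
for n in('scene','side','wrist'):print(n,optics.get_calibration(n))
print(get_obs())
snap('wrist','c.png')
E
```

```text
scene {'intrinsics': array([[479.15286697,   0.        , 261.09290803],
       [  0.        , 479.15286697, 197.83643563],
       [  0.        ,   0.        ,   1.        ]]), 'world_from_camera': array([[-0.51442501,  0.4519315 , -0.72878312, -0.44499173],
       [-0.85738325, -0.25505287,  0.44703692,  0.63178872],
       [ 0.01615184,  0.8548134 ,  0.51868407,  0.81711743],
       [ 0.        ,  0.        ,  0.        ,  1.        ]])}
side {'intrinsics': array([[475.08308209,   0.        , 260.42482674],
       [  0.        , 475.08308209, 186.63420526],
       [  0.        ,   0.        ,   1.        ]]), 'world_from_camera': array([[ 0.99492627,  0.03681297, -0.09362973,  0.40102444],
       [-0.09966445,  0.48771984, -0.86729254, -1.2791354 ],
       [ 0.01373747,  0.87222369,  0.48891422,  0.831246  ],
       [ 0.        ,  0.        ,  0.        ,  1.        ]])}
wrist {'intrinsics': array([[297.31863964,   0.        , 254.26671719],
       [  0.        , 297.31863964, 193.86791886],
       [  0.        ,   0.        ,   1.        ]]), 'T_tool_cam': array([[-1.55125144e-03, 
[... 348 characters left out ...]
ay([-0.02261597,  0.33281203, -0.06470969,  1.46084207,  0.02159784,
        1.34984992, -0.08848884]), 'joint_velocities': array([ 0.00078744, -0.00087749,  0.00134143, -0.00334096,  0.001986  ,
        0.00079146,  0.00057979]), 'tau': array([ 9.25707973e-04, -6.26745987e+01,  4.87730233e-02, -3.92438293e+01,
        1.62844139e-02,  6.89412060e-03, -5.92459219e-05]), 'position': array([6.24707867e-01, 1.61069811e-05, 2.47600678e-01]), 'ee_rot': array([ 7.07087310e-01,  7.07125991e-01, -4.46221505e-04, -4.13018676e-04]), 'ft_force': array([-1.41664724, -0.71326584,  0.16099118]), 'torque': array([-0.03133458, -0.00416063,  0.02744893]), 'grasp_force': 0.0, 'grip_width': 0.9997422695684143}
```

View pics/a.png

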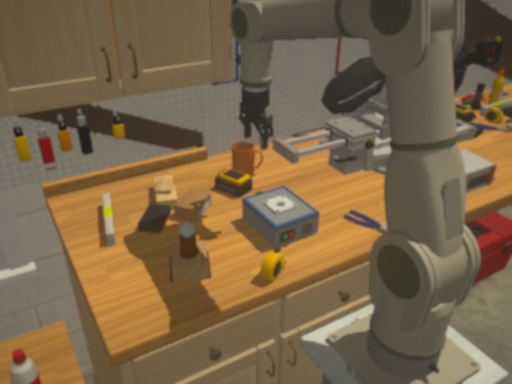

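View pics/b.png

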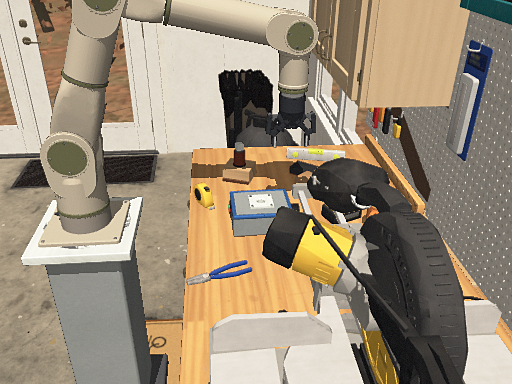

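View pics/c.png

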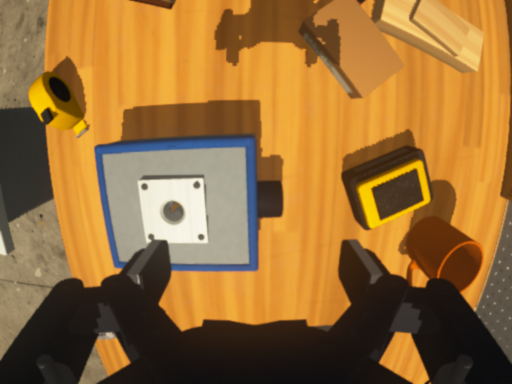

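The scene view shows the drum in its rack at about (188,240), the sander collar at (281,204), the screw box at (155,217) and the tape at (272,265). The side view has the drum head at (239,148), and the wrist view has the bore at (174,211). Next I'll locate these points.

```bash
cat >> h.py <<'E'
from scipy.spatial.transform import Rotation as R
def wray(u,v,s=None):
    s=s or get_obs(); c=optics.get_calibration('wrist');K=np.array(c['intrinsics']);T=np.array(c['T_tool_cam'])
    a=np.array([(u-K[0,2]),(v-K[1,2])]);r=np.hypot(*a);th=r/K[0,0];a=a/max(r,1e-9)*np.sin(th)
    d=np.array([a[0],-a[1],-np.cos(th)]);Q=R.from_quat(s['ee_rot']).as_matrix()
    return s['position']+Q@T[:3,3], Q@(T[:3,:3]@d)
def watz(u,v,z,s=None):
    o,d=wray(u,v,s); return (o+d*(z-o[2])/d[2]).round(4)
def wproj(p,s=None):
    s=s or get_obs(); c=optics.get_calibration('wrist');K=np.array(c['intrinsics']);T=np.array(c['T_tool_cam'])
    Q=R.from_quat(s['ee_rot']).as_matrix(); t=Q.T@(np.asarray(p,float)-s['position']); q=T[:3,:3].T@(t-T[:3,3])
    a=np.array([q[0],-q[1]]);r=np.hypot(*a);th=np.arctan2(r,-q[2]); return (K[:2,2]+a/r*th*K[0,0]).round(1)
def rows(p,yaw=0):
    "target TCP -> needed shift in tool units"
    s=get_obs();Q=R.from_quat(s['ee_rot']).as_matrix();return (Q.T@(np.asarray(p)-s['position'])/.2).round(4)
E
python3 - <<'E'
from h import *
print('collar',watz(174,211,.08),atz('scene',281,204,.08),atz('side',261,201,.08))
print('corners',[watz(*c,.08) for c in((139,179),(205,177),(208,243),(141,242))])
print('head',atz('scene',188,229,.123),atz('side',239,148,.123))
print('tape',watz(58,100,.03),'box',watz(352,45,.046), 'pliers',atz('scene',365,219,0),atz('side',220,272,0))
E
```

```text
collar [ 0.5387 -0.0323  0.08  ] [ 0.5326 -0.0362  0.08  ] [ 0.5377 -0.0363  0.08  ]
corners [array([0.5016, 0.0035, 0.08  ]), array([0.5746, 0.0048, 0.08  ]), array([ 0.574 , -0.0695,  0.08  ]), array([ 0.4947, -0.0706,  0.08  ])]
head [0.4912 0.2711 0.123 ] [0.4886 0.263  0.123 ]
tape [0.3635 0.1031 0.03  ] box [0.7357 0.1516 0.046 ] pliers [ 0.4376 -0.2869  0.    ] [ 0.4041 -0.2663  0.    ]
```

Call:
send_rows([
  [[0,0,0,0.1,-0.0675,-0.02,1],[0,0,0,0.1,-0.0675,-0.02,1],[0,0,0,0.1,-0.0675,-0.02,1],[0,0,0,0.1,-0.0675,-0.02,1],[0,0,0,0.1,-0.0675,-0.02,1],[0,0,0,0.1,-0.0675,-0.02,1],[0,0,0,0.1,-0.0675,-0.02,1],[0,0,0,0.1,-0.0675,-0.02,1],[0,0,0,0.1,-0.0675,-0.02,1],[0,0,0,0.1,-0.0675,-0.02,1],[0,0,0,0,0,0,1],[0,0,0,0,0,0,1]],
])

```text
clock: 1.15
position: [0.4894, 0.2012, 0.2885]
ee_rot: [0.706, 0.708, 0.0, 0.0]
ft_force: [0.4, 0.5, -0.2]
grip_width: 1.001
grasp_force: 0.0
```

```bash
python3 - <<'E'
from h import *
s=get_obs();print(s['position'],s['ee_rot'],s['ft_force'],wproj([.49,.266,.136],s),wproj([.49,.266,.05],s))
im=snap('wrist','d0.png')
u,v=wproj([.49,.266,.136],s).astype(int)
x0,y0=max(u-90,0),max(v-75,0);print(x0,y0)
cv2.imwrite('pics/d.png',cv2.resize(im[y0:y0+150,x0:x0+180,::-1],None,fx=4,fy=4,interpolation=cv2.INTER_CUBIC))
E
```

```text
[0.48939412 0.20117885 0.28853166] [7.06143634e-01 7.08068575e-01 2.35741918e-04 7.69062477e-05] [ 0.38037956  0.48380836 -0.15049621] [254.3 117.7] [254.2 116.3]
164 42
```

View pics/d.png

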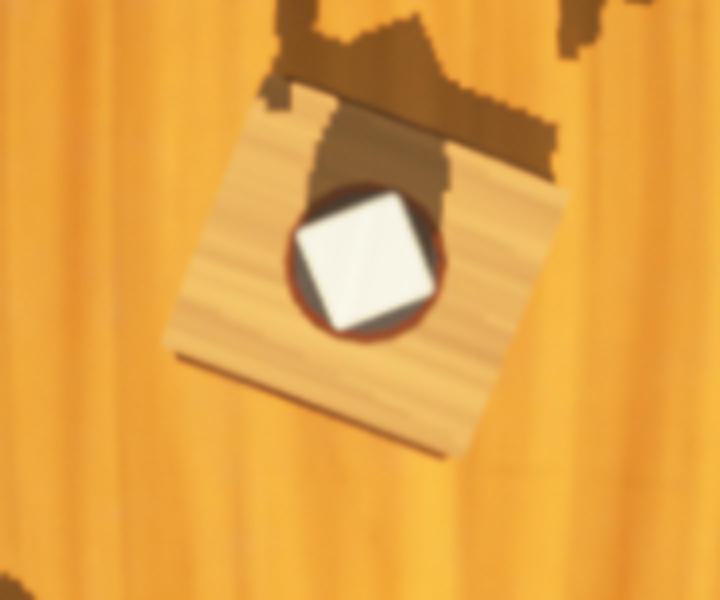

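The crop shows the square head at (297,233), (398,192), (434,288) and (336,331), turned by about 22°, centred on the sleeve.

```bash
python3 - <<'E'
from h import *
s=get_obs()
c=np.array([(297,233),(398,192),(434,288),(336,331)])/4.+[164-.375,42-.375]
p=np.array([watz(*q,.136,s) for q in c])
e=np.diff(np.vstack([p,p[:1]]),axis=0)[:,:2]
print(p,p.mean(0),np.hypot(*e.T),np.degrees(np.arctan2(e[:,1],e[:,0])))
print(rows([*p.mean(0)[:2],.2885]), s['joint_pos'])
E
```

```text
[[0.4756 0.2814 0.136 ]
 [0.4989 0.291  0.136 ]
 [0.5073 0.2685 0.136 ]
 [0.4845 0.2583 0.136 ]] [0.491575 0.2748   0.136   ] [0.0252002  0.02401687 0.02497759 0.0247552 ] [  22.39250194  -69.52772048 -155.8977655   111.07074523]
[ 0.3748  0.0078 -0.0015] [-0.26743983  0.1131223  -0.22367927  1.64315387  0.02587789  1.38818677
 -0.49392433]
```

Call:
send_rows([
  [[0,0,0,0.0937,0.002,0,1],[0,0,0,0.0937,0.002,0,1],[0,0,0,0.0937,0.002,0,1],[0,0,0,0.0937,0.002,0,1],[0,0,-0.0512,0,0,0,1],[0,0,-0.0512,0,0,0,1],[0,0,-0.0512,0,0,0,1],[0,0,-0.0512,0,0,0,1],[0,0,-0.0512,0,0,0,1],[0,0,0,0,0,0.1,1],[0,0,0,0,0,0.1,1],[0,0,0,0,0,0.1,1],[0,0,0,0,0,0.1,1],[0,0,0,0,0,0.1,1],[0,0,0,0,0,0.05,1],[0,0,0,0,0,0,1],[0,0,0,0,0,0,1]],
])

```text
clock: 2.62
position: [0.492, 0.2743, 0.1784]
ee_rot: [0.56, 0.829, -0.0, -0.0]
ft_force: [0.0, 0.8, -0.2]
grip_width: 1.0
grasp_force: 0.0
```

```bash
python3 - <<'E'
from h import *
s=get_obs();print(s['position'],R.from_quat(s['ee_rot']).as_matrix().round(4),s['joint_pos'],rows([.4916,.2748,.130]))
print(wproj([.4916,.2748,.136],s))
snap('wrist','e.png')
E
```

```text
[0.49202887 0.27431668 0.17837995] [[-3.737e-01  9.276e-01 -5.000e-04]
 [ 9.276e-01  3.737e-01 -5.000e-04]
 [-3.000e-04 -6.000e-04 -1.000e+00]] [-0.32861275  0.26531355 -0.30428265  1.70501034  0.08501608  1.18485373
 -0.27199377] [ 0.0031 -0.0009  0.2419]
[252.4 227.2]
```

View pics/e.png

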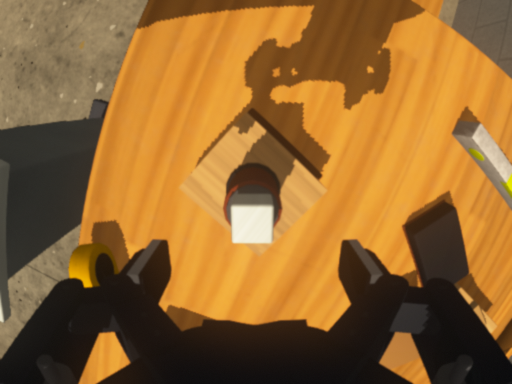

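The head top is at (252,224), square to the jaws and about 1.5 mm from the predicted spot. I'll descend and grip.

Call:
send_rows([
  [[0,0,0,0.0045,0,0.06,1],[0,0,0,0.0045,0,0.06,1],[0,0,0,0,0,0.06,1],[0,0,0,0,0,0.06,1],[0,0,0,0,0,0,1],[0,0,0,0,0,0,0],[0,0,0,0,0,0,0],[0,0,0,0,0,0,0],[0,0,0,0,0,0,0],[0,0,0,0,0,0,0],[0,0,0,0,0,0,0],[0,0,0,0,0,0,0],[0,0,0,0,0,0,0],[0,0,0,0,0,0,0],[0,0,0,0,0,0,0]],
], squeeze=60)

```text
clock: 3.92
position: [0.4912, 0.2768, 0.1309]
ee_rot: [0.559, 0.829, 0.0, 0.0]
ft_force: [-1.3, -1.2, 6.1]
grip_width: 0.287
grasp_force: 60.5
```

Call:
send_rows([
  [[0,0,0,0,0,-0.03,0],[0,0,0,0,0,-0.06,0],[0,0,0,0,0,-0.08,0],[0,0,0,0,0,-0.1,0],[0,0,0,0,0,-0.1,0],[0,0,0,0,0,-0.1,0],[0,0,0,0,0,-0.08,0],[0,0,0,0,0,0,0],[0,0,0,0,0,0,0],[0,0,0,0,0,0,0]],
])

```text
clock: 4.75
position: [0.4906, 0.2764, 0.2395]
ee_rot: [0.559, 0.829, -0.001, -0.0]
ft_force: [-0.0, -0.2, -2.4]
grip_width: 0.289
grasp_force: 59.9
```

```bash
python3 - <<'E'
from h import *
s=get_obs();print(s['position'],s['ee_rot'],s['ft_force'],s['joint_pos'],s['grip_width'],s['grasp_force'])
a=snap('scene','f1.png');b=snap('side','f2.png')
x,y,z=s['position'];out=[]
for n,im in(('scene',a),('side',b)):
    print(n,[proj(n,[x,y,z-.124+h]) for h in(0,.047,.1,.117)])
    u,v=proj(n,[x,y,z-.06]).astype(int)
    out.append(cv2.resize(im[max(v-65,0):v+65,u-45:u+45,::-1],(360,520),interpolation=cv2.INTER_CUBIC)); print(u-45,v-65)
cv2.imwrite('pics/f.png',np.hstack(out))
E
```

```text
[0.49056563 0.27636241 0.23950436] [ 5.59171782e-01  8.29051635e-01 -5.15192577e-04 -1.98745587e-04] [-0.02286527 -0.2101793  -2.41548289] [-0.32837644  0.21972398 -0.30736899  1.62771988  0.06835958  1.30583844
 -0.26277412] 0.2888658409161729 59.887645840644836
scene [array([186.4, 232.2]), array([185.1, 216.6]), array([183.7, 198.2]), array([183.2, 192.1])]
139 145
side [array([239.3, 148.3]), array([239.2, 136.2]), array([239.1, 122.2]), array([239.1, 117.6])]
194 66
```

View pics/f.png

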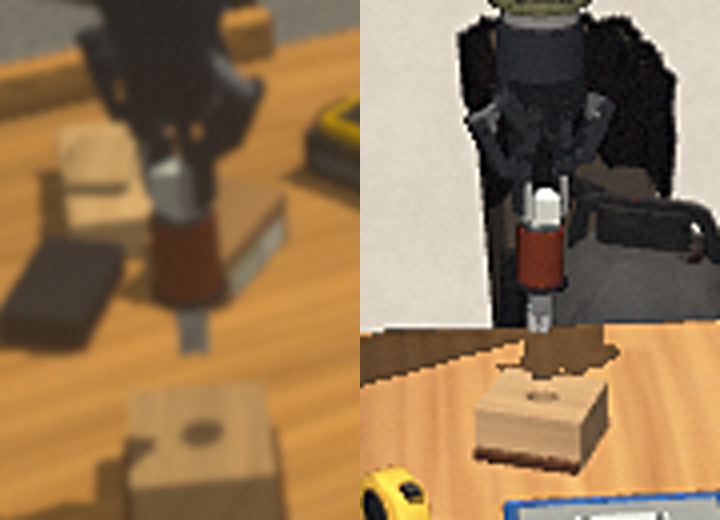

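The drum hangs straight and about where the projection puts it. Next I'll move past the collar to measure the bore from nearby.

Call:
send_rows([
  [[0,0,0,-0.05,-0.01,0,0],[0,0,0,-0.1,-0.02,0,0],[0,0,0,-0.14,-0.026,0,0],[0,0,0,-0.14,-0.026,0,0],[0,0,0,-0.14,-0.026,0,0],[0,0,0,-0.14,-0.026,0,0],[0,0,0,-0.14,-0.026,0,0],[0,0,0,-0.14,-0.026,0,0],[0,0,0,-0.14,-0.026,0,0],[0,0,0,-0.14,-0.026,0,0],[0,0,0,-0.14,-0.026,0,0],[0,0,0,-0.14,-0.026,0,0],[0,0,0,-0.14,-0.026,0,0],[0,0,0,-0.14,-0.026,0,0],[0,0,0,-0.1,-0.02,0,0],[0,0,0,-0.05,-0.01,0,0],[0,0,0,0,0,0,0],[0,0,0,0,0,0,0],[0,0,0,0,0,0,0]],
])

```text
clock: 6.43
position: [0.5702, -0.1164, 0.2402]
ee_rot: [0.558, 0.83, 0.0, -0.0]
ft_force: [0.5, -0.0, -2.2]
grip_width: 0.294
grasp_force: 59.7
```

```bash
python3 - <<'E'
from h import *
s=get_obs();print(s['position'],s['ee_rot'],s['ft_force'],s['joint_pos'])
im=snap('wrist','g0.png'); 
u,v=wproj([.537,-.033,.08],s).astype(int)
x0,y0=max(u-100,0),max(v-75,0);print(x0,y0,u,v)
cv2.imwrite('pics/g.png',cv2.resize(im[y0:y0+150,x0:x0+200,::-1],None,fx=4,fy=4,interpolation=cv2.INTER_CUBIC))
np.save('g.npy',s['position'])
E
```

```text
[ 0.57023274 -0.11644174  0.24016776] [ 5.58294444e-01  8.29642724e-01  3.49914282e-04 -3.75841232e-04] [ 0.46449872 -0.00963787 -2.19379885] [ 0.14021367  0.24197162 -0.01985539  1.59174434  0.00392708  1.30827638
  0.50605487]
153 16 253 91
```

View pics/g.png

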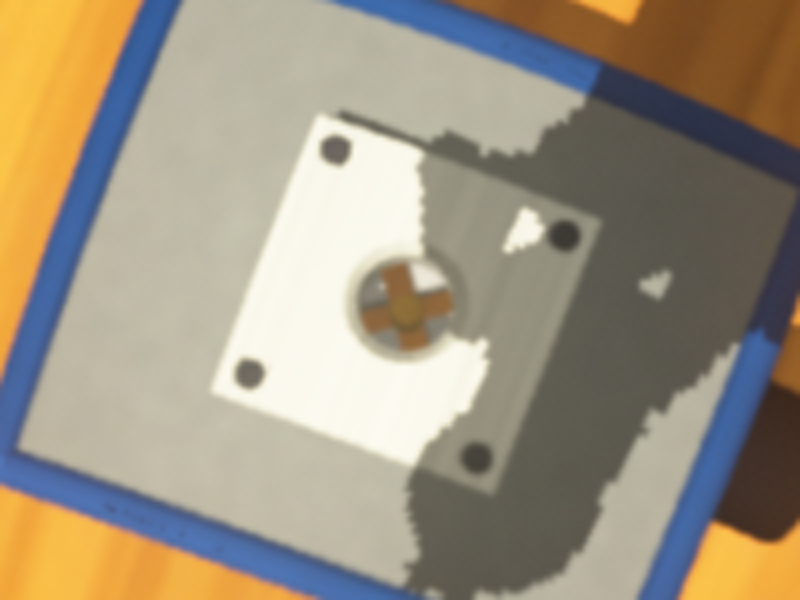

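The crop shows the collar corners at (320,114), (601,219), (494,494) and (211,391). The spindle's cross slot is visible, with arm ends at (393,270), (452,300), (412,348) and (362,318), which is about 12.5° off the jaw axes.

```bash
python3 - <<'E'
from h import *
s=get_obs();f=lambda q,z:np.array([watz(*(np.array(c)/4+[153-.375,16-.375]),z,s) for c in q])[:,:2]
for q in([(320,114),(601,219),(494,494),(211,391)],[(335,150),(564,236),(477,458),(249,373)]):
    p=f(q,.08);print(p.mean(0),np.hypot(*(p-np.roll(p,1,0)).T))
print('mouth',f([(408,305)],.08),'slot ctr',f([(406,308)],.056))
t,r,b,l=f([(393,270),(452,300),(412,348),(362,318)],.056)
for d in(r-l,t-b):print(np.degrees(np.arctan2(d[1],d[0])),np.hypot(*d))
Q=R.from_quat(s['ee_rot']).as_matrix();print('toolyaw y',np.degrees(np.arctan2(Q[1,1],Q[0,1])))
c=np.mean([f([(320,114),(601,219),(494,494),(211,391)],.08).mean(0),f([(335,150),(564,236),(477,458),(249,373)],.08).mean(0)],0)
print(c,rows([*c,s['position'][2]]))
E
```

```text
[ 0.537325 -0.0322  ] [0.07280556 0.07181783 0.07242762 0.07292743]
[ 0.537325 -0.032425] [0.05821039 0.05841233 0.05831681 0.05871031]
mouth [[ 0.538 -0.033]] slot ctr [[ 0.5373 -0.0324]]
33.622897826959 0.02365797962633331
125.34816653319574 0.02108743701828176
toolyaw y 22.144574242581996
[ 0.537325  -0.0323125] [4.515e-01 5.800e-03 4.000e-04]
```

```bash
python3 - <<'E'
from h import *
s=get_obs();Q=R.from_quat(s['ee_rot']).as_matrix();im=cv2.imread('pics/g0.png')
for k,dx in(('0',0),('-2mm',-.002)):
  P=lambda h,a,b:wproj(s['position']+Q@np.array([dx+a,b,.1245-h]),s)
  print(k,'flange far edge',P(.05,.024,0),'sides',P(.05,0,.024),P(.05,0,-.024),'flange low far',P(.044,.024,0),'tip far',P(0,.011,0),'washer far',P(.104,.0185,0),'headtop',P(.13,.013,0))
cv2.imwrite('pics/g2.png',cv2.resize(im[140:290,160:350],None,fx=4,fy=4,interpolation=cv2.INTER_CUBIC))
E
```

```text
0 flange far edge [252.8 178.4] sides [286.2 210.9] [219.7 211. ] flange low far [252.9 176.6] tip far [253.1 180.2] washer far [252.4 211.5] headtop [252.2 242. ]
-2mm flange far edge [252.8 181.2] sides [286.1 213.5] [219.8 213.6] flange low far [252.9 179.3] tip far [253.1 182.4] washer far [252.5 215.1] headtop [252.2 245.9]
```

View pics/g2.png

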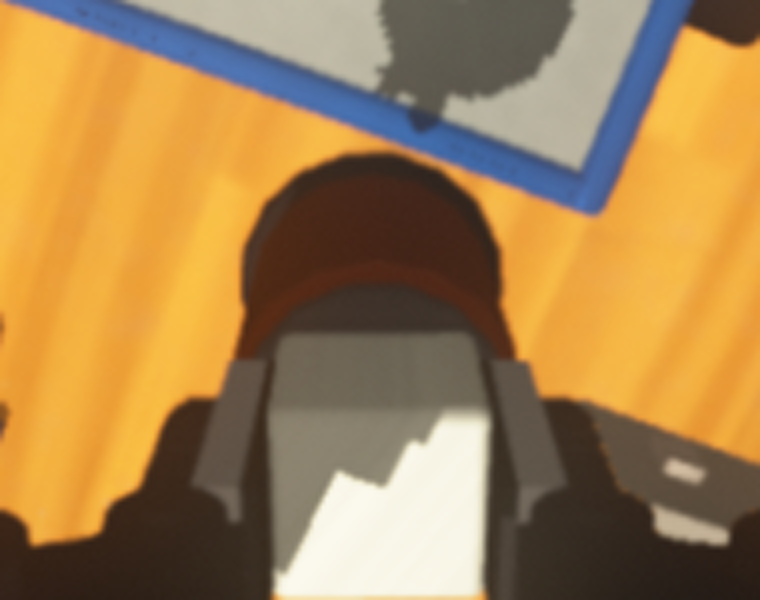

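The flange edge, at crop row 155, shows the shank about 1–1.5 mm off the TCP along tool −x. I'll centre it with that correction and descend to just above the mouth.

Call:
send_rows([
  [[0,0,0,0.06,0.001,0,0],[0,0,0,0.115,0.001,0,0],[0,0,0,0.115,0.002,0,0],[0,0,0,0.115,0.002,0,0],[0,0,0,0.053,0,0,0],[0,0,0,0,0,0,0],[0,0,0,0,0,0.05,0],[0,0,0,0,0,0.05,0],[0,0,0,0,0,0.04,0],[0,0,0,0,0,0,0],[0,0,0,0,0,0,0],[0,0,0,0,0,0,0]],
])

```text
clock: 7.48
position: [0.5372, -0.0335, 0.2122]
ee_rot: [0.56, 0.829, -0.0, -0.0]
ft_force: [-0.1, -0.2, -1.4]
grip_width: 0.297
grasp_force: 59.7
```

```bash
python3 - <<'E'
from h import *
s=get_obs();Q=R.from_quat(s['ee_rot']).as_matrix()
print(s['position'],s['ft_force'],s['torque'],rows([.5373,-.0323,s['position'][2]]))
E
```

```text
[ 0.53723703 -0.03348486  0.21222048] [-0.08389022 -0.23980732 -1.40503587] [-0.01002153 -0.04384271 -0.04293771] [ 0.0054  0.0025 -0.    ]
```

Call:
send_rows([
  [[0,0,0,0.011,0.002,0,0],[0,0,0,0,0,0,0],[0,0,0,0,0,0,0],[0,0,0,0,0,0.015,0],[0,0,0,0,0,0.015,0],[0,0,0,0,0,0.015,0],[0,0,0,0,0,0.015,0],[0,0,0,0,0,0,0],[0,0,0,0,0,0,0]],
])

```text
clock: 8.23
position: [0.5367, -0.0312, 0.2]
ee_rot: [0.559, 0.829, -0.0, 0.0]
ft_force: [0.7, -1.8, -2.6]
grip_width: 0.292
grasp_force: 59.5
```

```bash
python3 - <<'E'
from h import *
s=get_obs()
print(s['position'],s['ft_force'],s['torque'],rows([.5373,-.0323,s['position'][2]]))
E
```

```text
[ 0.53668953 -0.03122165  0.20002223] [ 0.73152662 -1.75871724 -2.64715064] [-0.56242715 -0.51477923  0.01975487] [-0.0061  0.0008  0.    ]
```

Call:
send_rows([
  [[0,0,0,-0.004,0,0.01,0],[0,0,0,0,0,0.015,0],[0,0,0,0,0,0.015,0],[0,0,0,0,0,0.015,0],[0,0,0,0,0,0.015,0],[0,0,0,0,0,0.01,0],[0,0,0,0,0,0,0],[0,0,0,0,0,0,0]],
])

```text
clock: 8.9
position: [0.5369, -0.0316, 0.184]
ee_rot: [0.559, 0.829, -0.0, -0.0]
ft_force: [2.4, -1.6, -3.3]
grip_width: 0.296
grasp_force: 59.6
```

```bash
python3 - <<'E'
from h import *
s=get_obs()
print(s['position'],s['ft_force'],s['torque'],rows([.5373,-.0323,s['position'][2]]))
E
```

```text
[ 0.53686389 -0.03162033  0.18402544] [ 2.4416891  -1.63343168 -3.32888291] [-0.54669315 -0.52422028 -0.02420316] [-0.004   0.0007 -0.    ]
```

Call:
send_rows([
  [[0,0,0,-0.002,-0.003,0.01,0],[0,0,0,0,0,0.01,0],[0,0,0,0,0,0.005,0],[0,0,0,0,0,0,0],[0,0,0,0,0,0,0]],
])

```text
clock: 9.32
position: [0.5368, -0.032, 0.1796]
ee_rot: [0.559, 0.829, 0.0, 0.0]
ft_force: [2.3, -1.1, 1.1]
grip_width: 0.293
grasp_force: 60.0
```

The upward force has started, so the keys are resting on the spindle face. I'll press lightly and turn toward the slot.

Call:
send_rows([
  [[0,0,0,0,0,0.01,0],[0,0,-0.024,0,0,0,0],[0,0,-0.024,0,0,0,0],[0,0,-0.024,0,0,0,0],[0,0,-0.024,0,0,0.005,0],[0,0,-0.024,0,0,0.005,0],[0,0,-0.024,0,0,0,0],[0,0,0,0,0,0,0],[0,0,0,0,0,0,0]],
])

```text
clock: 10.07
position: [0.5363, -0.032, 0.1749]
ee_rot: [0.467, 0.884, -0.0, -0.0]
ft_force: [1.1, 0.2, -2.8]
grip_width: 0.288
grasp_force: 59.6
```

```bash
python3 - <<'E'
from h import *
s=get_obs()
Q=R.from_quat(s['ee_rot']).as_matrix();print('yaw',np.degrees(np.arctan2(Q[1,1],Q[0,1])))
print(s['position'],s['ft_force'],s['torque'],rows([.5373,-.0323,s['position'][2]]))
E
```

```text
yaw 34.32283677038408
[ 0.53632399 -0.03199174  0.17492208] [ 1.11902875  0.19426492 -2.77730241] [ 0.03808046 -0.51287483 -0.0110514 ] [-0.004   0.0032 -0.    ]
```

The force has fallen back to just the drum's weight and the TCP has dropped past the face level, so the keys are in the slot. Now I'll push home.

Call:
send_rows([
  [[0,0,0,0,0.002,0.01,0],[0,0,0,0,0,0.01,0],[0,0,0,0,0,0.01,0],[0,0,0,0,0,0.01,0],[0,0,0,0,0,0.01,0],[0,0,0,0,0,0.01,0],[0,0,0,0,0,0.01,0],[0,0,0,0,0,0,0],[0,0,0,0,0,0,0]],
], squeeze=80)

```text
clock: 10.82
position: [0.5369, -0.032, 0.1617]
ee_rot: [0.467, 0.884, 0.0, 0.0]
ft_force: [-1.2, 0.2, 8.1]
grip_width: 0.285
grasp_force: 83.8
```

Call:
send_rows([
  [[0,0,0,0,0,0.01,0],[0,0,0,0,0,0.01,0],[0,0,0,0,0,0,0],[0,0,0,0,0,0,0]],
])

```text
clock: 11.15
position: [0.5373, -0.0323, 0.1609]
ee_rot: [0.467, 0.884, 0.0, 0.001]
ft_force: [-14.7, -1.2, 35.2]
grip_width: 0.287
grasp_force: 87.7
```

It stops hard at z 0.1609 with 35 N, so the flange is down. I'll ease off slightly and check.

Call:
send_rows([
  [[0,0,0,0.002,-0.003,-0.003,0],[0,0,0,0,0,0,0],[0,0,0,0,0,0,0],[0,0,0,0,0,0,0],[0,0,0,0,0,0,0],[0,0,0,0,0,0,0]],
])

```text
clock: 11.65
position: [0.537, -0.0322, 0.1609]
ee_rot: [0.467, 0.884, 0.001, 0.001]
ft_force: [-8.8, -1.2, 28.2]
grip_width: 0.28
grasp_force: 86.6
```

```bash
python3 - <<'E'
from h import *
s=get_obs();print(s['position'],s['ft_force'],s['torque'])
b=snap('side','k0.png');a=snap('scene','k1.png');o=[]
for n,im in(('scene',a),('side',b)):
    u,v=proj(n,[.5373,-.0323,.1]).astype(int)
    o.append(cv2.resize(im[v-50:v+40,u-45:u+45,::-1],(400,400),interpolation=cv2.INTER_CUBIC))
cv2.imwrite('pics/k.png',np.hstack(o))
E
```

```text
[ 0.53702734 -0.03221236  0.16089929] [-8.8146322  -1.2202043  28.21916353] [-0.32328008  2.41585338  0.08368413]
```

View pics/k.png

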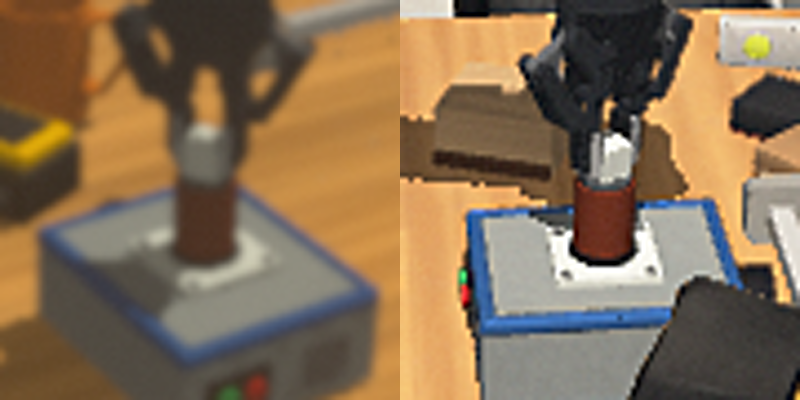

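Both views show the flange flat on the collar with the drum upright and gripped. The arm is still pressing down with about 28 N.

```bash
python3 -c "
from h import *
print(job.hand_in())"
```

```text
the job is handed in; nothing more can be done
None
```

I handed the job in at about 12 s with the drum's keys in the spindle slot, its flange down on the collar, and the arm still gripping and pressing it at about 28 N; no verdict came back.

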